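# Load a cuvette strip into the bench reader and wind the timer

### The job

On the strip reader, slide the blue reading head all the way to its loading stop (the end away from the nest), stand the orange cuvette strip upright in the empty nest and let go of it, then slide the head back over the strip until its black pointer lines up with the red marker, and let go. Then wind the red key of the timer clockwise as far as it will go. Leave the red marker, the blue strip and everything else on the bench where they are.

Things in the scene. Friction and masses are not known exactly. Their poses are not given: they have to be found in the camera images.
- head (a joint): Reading head: a blue block 130 x 60 mm (x, y) on a guide rail, underside 75 mm and top 115 mm above the bench, hanging over the nest like a bridge. Its slide joint in m: 0 at the end over the nest (point nest lies under the head's middle at 0.06), 0.24 at the loading stop; it slides along the reader's +y with about 2 N of friction and stays where it is left.
- head_grip (a point): Centre of the top of the head's black grip fin, 150 mm above the bench. The fin is 14 mm thick along the slide, 40 mm long across it (the reader's x), and stands 35 mm above the head. Axes are the reader's: y along the slide.
- pointer (a point): Lower end of the head's black pointer, a 5 mm wide needle hanging on the side of the head away from the robot, 38 mm above the bench. Axes are the reader's: y along the slide.
- marker_tip (a point): Point of the red marker, a 16 mm wide red arrow block (26 to 39 mm above the bench) on the scale along the reader's far edge, pointing at the pointer's path. Axes are the reader's: y along the slide. It is set already and must not be moved; the pointer is in line with it when their places along the slide agree.
- nest (a point): Centre of the nest's floor, on top of the reader's white bed 25 mm above the bench. The nest is a pocket 24 mm (x) by 92 mm (y, along the slide) inside blue walls 8 mm high and 6 mm thick. The guide rail (top 52 mm above the bench) runs 68 mm from it on its -x side. The bed measures 190 x 350 mm.
- strip: Orange cuvette strip, a row of six orange cuvettes between white rails: 18 mm (x) by 84 mm (y, its long axis) by 36 mm high, about 60 g, standing loose on the bench. Origin at the centre of its underside, z up. Either way round will do.
- key (a joint): Winding key of the timer, in rad: 0 unwound, 2.5 at the fully wound stop; grows clockwise seen from above. Sprung, up to about 0.1 N m, and stays where it is let go; needs repeated partial turns.
- key_grip (a point): Centre of the top of the red key bar, 80 mm above the bench, on its turning axis; the bar is 46 mm long (x, turns with the key), 10 mm thick (y), 26 mm high. The timer below is a fixed white drum, 84 mm across and 45 mm high.
- blue_strip: A strip of the same size with blue cuvettes; leave alone. Origin at the centre of its underside, long axis y.
- yellow_tips: White box of yellow tips, 85 x 120 x 60 mm, origin at the centre of its underside; leave alone.
- pipette: Grey pipette lying on the bench, 30 x 230 x 25 mm, lying along y, origin under its body; leave alone.
- pen: Orange pen lying on the bench, 9 x 130 x 9 mm, origin under its centre; leave alone.
- cap: Purple tube cap, 26 mm across, 14 mm high, origin under its centre; leave alone.
- reagent: White reagent bottle, 56 mm across, 110 mm high, origin under its centre; leave alone.
Things that resemble listed ones, but are neither listed nor needed, are in the scene too. Leave any green or yellow look-alike of the strip alone.

How it is judged:
On the way, in this order (a step that is already met when the one before it is completed fails the run):
1. the head has been slid to its loading stop (within 6 mm) (value of joint head above 0.234 m), for 0.1 s.
2. with the head still clear (joint above 0.2), the orange strip stands in the nest, let go (value of joint head above 0.2 m and x of strip in the frame of nest between -0.005 and 0.005 m and y of strip in the frame of nest between -0.006 and 0.006 m and z of strip in the frame of nest between -0.003 and 0.003 m and angle between strip's own z axis and vertical below 0.1 rad and angle between the y axis of strip and the y axis of nest, either way round below 0.15 rad and contact force between the fingers and strip below 0.3 N), for 0.2 s.
3. the head is back over the strip with its pointer within 4 mm of the marker along the slide, let go (y of pointer in the frame of marker_tip between -0.004 and 0.004 m and x of strip in the frame of nest between -0.005 and 0.005 m and y of strip in the frame of nest between -0.006 and 0.006 m and z of strip in the frame of nest between -0.003 and 0.003 m and angle between strip's own z axis and vertical below 0.1 rad and angle between the y axis of strip and the y axis of nest, either way round below 0.15 rad and contact force between the fingers and anything else below 0.3 N), for 0.3 s.
4. the key is wound to its stop (at least 2.38 rad) (value of joint key above 2.38 rad), for 0.2 s.
At the end, for the whole second after the job is handed in: The orange strip stands in the nest (within 5 mm across, 6 mm along, 3 mm in height, upright within 0.1 rad and in line within 0.15 rad, either way round) at rest, the pointer is within 4 mm of the marker along the slide, the key reads at least 2.38 rad, nothing moves (x of strip in the frame of nest between -0.005 and 0.005 m and y of strip in the frame of nest between -0.006 and 0.006 m and z of strip in the frame of nest between -0.003 and 0.003 m and angle between strip's own z axis and vertical below 0.1 rad and angle between the y axis of strip and the y axis of nest, either way round below 0.15 rad and y of pointer in the frame of marker_tip between -0.004 and 0.004 m and value of joint key above 2.38 rad and linear speed of strip below 0.02 m/s and velocity of joint head between -0.01 and 0.01 m/s and velocity of joint key between -0.05 and 0.05 rad/s); the robot touches nothing.
It fails at once if the red marker moved by more than 3 mm from its setting (distance of marker_tip from where it was at the start of the episode above 0.003 m).
It fails at once if the blue strip or the reagent bottle moved by more than 20 mm or tipped (distance of any of blue_strip, reagent from where it was at the start of the episode above 0.02 m or angle between any of blue_strip, reagent's own z axis and vertical above 0.4 rad).
It fails at once if the tip box, the pipette, the pen or the purple cap moved by more than 20 mm (distance of any of yellow_tips, pipette, pen, cap from where it was at the start of the episode above 0.02 m).
It also fails if it takes over 72 s, if anything falls off the work surface, if the arm or the gripper's body presses on something with over 40 N, if the wrist force passes 120 N, or if a joint passes its speed limit or range.

### The arm

A 7-joint arm with a two-finger parallel gripper is mounted at the origin on the work surface. World frame = base frame: x ahead of the robot, y to its left, z up, the work surface at z = 0. Lengths are in m, angles in rad, forces in N, time in s.
With the tool pointing down it reaches from about 0.425 to 1.025 m from the base axis. Payload 9.4 kg.
Tool frame: the origin (TCP) lies at the very end of the fingers, on their centre line; the grasp point (between the pads) lies 19 mm behind it; z points along the fingers, y is the line along which they close (so a half turn about z gives the same grasp; the last joint's range is limited). The gripper opens to 85 mm and grips with 20 to 120 N. Pads are 22 mm wide; open, the fingers measure 114 mm over their backs; the gripper's body (76 mm by 85 mm) begins 54 mm behind the grasp point. The pads swing forward as they close: fully open they stand 13 mm farther back than shut.
Start: joints at [-0.077, 0.599, -0.003, 1.599, 0.002, 0.943, -0.08], TCP at [0.725, -0, 0.231] pointing down, gripper open.
Joint ranges: [-2.57, 2.57], [-0.35, 1.97], [-1.29, 1.29], [0.11, 2.56], [-1.05, 4.19], [0.11, 1.86], [-2.63, 2.63]. Speed limits (rad/s): [2.22, 2.22, 3.01, 3.01, 3.14, 3.14, 3.14].

### API

Orientations are given as a 3x3 rotation matrix whose columns are the frame's x, y, z axes.
In Python, from cell import env gives the robot as it stands. Calls block until the motion is done:
- env.reach(position, orientation): joint-space move of the TCP to a pose.
- env.movel(position, v=0.15, rot=None): straight line of the TCP; rot=None keeps the orientation; v is the mean speed in m/s.
- env.movej(angles): joint-space move.
- env.open() and env.close(): open the fingers fully, or close them until they stop; the grip force is fixed at half the most.
- env.dwell(seconds).
- env.inverse_kinematics(position, orientation): joint angles nearest the present ones, or None.
- env.get_state(): the state.
- env.camera(name): name is "scene" or "side" or "wrist"; returns the picture (384x512x3 uint8, red, green, blue); there is no depth.
- env.calibration(name): a dict with "mtx" (3x3 intrinsics, pixels), "R" (3x3) and "t" (3): a world point X has camera coordinates R X + t; the wrist camera has in their place "tool_from_camera" (4x4, takes a point from camera to tool coordinates, whose origin is the TCP and whose axes are the flange's). Camera axes: x right, y down, z forward; pixel columns grow to the right and rows downward; lengths in m; the calibration is good to about 2 mm. A picture is of the moment at which its call begins: read the wrist's pose just before it. calibration takes no time and is no camera call.
A pose or a line that the arm cannot do raises env.Unreachable and nothing moves.
- env.hand_in(): hands the job in; it is judged then, once.
The state is a dict: "t": time; "joints": joint angles; "dq": joint speeds; "joint_efforts": joint torques, N m; "tcp_pos": TCP position; "orientation": TCP orientation; "force": force on the tool from outside, world axes, zero at the start; "wrist_torque": the same for the moment, N m; "width": opening from 0.0 (shut) to 1.0 (fully open); "finger_force": force on a finger pad.
Only numpy, scipy, OpenCV 4.12 (cv2) and the standard library are available. Lean on these libraries where they do the work, as an engineer would, in place of code of your own. Each camera call takes 0.05 s, during which the arm holds its last target. There are 200 camera calls.

## Working session

There is one attempt and no reset: what is moved stays moved. The work goes in short steps, each a Python script; the robot and the scene stay as the last script left them, time stands still between calls to the robot, and variables do not carry over. Pictures are saved under pics/ and viewed, at most 12 in all, crops included, and the job is handed in when it is done.

```bash
mkdir -p pics; ls; python3 - <<'E'
from cell import env
import cv2,numpy as np
for n in("scene","side"):
    im=env.camera(n); cv2.imwrite(f"pics/{n}0.png",cv2.cvtColor(im,cv2.COLOR_RGB2BGR))
    c=env.calibration(n); print(n,np.round(c["mtx"],1).tolist(),np.round(-np.array(c["R"]).T@c["t"],3),np.round(c["R"],2).tolist())
print(np.round(env.calibration("wrist")["tool_from_camera"],3)); print(env.get_state())
E
```

```text
pics
scene [[356.3, 0.0, 255.5], [0.0, 356.3, 194.0], [0.0, 0.0, 1.0]] [1.014 0.586 1.042] [[-0.76, 0.65, 0.01], [0.49, 0.58, -0.65], [-0.43, -0.49, -0.76]]
side [[433.6, 0.0, 266.9], [0.0, 433.6, 195.9], [0.0, 0.0, 1.0]] [-0.013 -1.211  0.9  ] [[0.91, -0.41, -0.02], [-0.23, -0.48, -0.85], [0.34, 0.78, -0.53]]
[[ 0.    -0.946 -0.324  0.082]
 [ 1.     0.     0.     0.001]
 [-0.    -0.324  0.946 -0.143]
 [ 0.     0.     0.     1.   ]]
{'t': 0.1, 'joints': array([-0.07671728,  0.60005326, -0.00252725,  1.60005022,  0.00179411,
        0.94290213, -0.07977054]), 'dq': array([-0.00153601, -0.0019461 ,  0.00118265, -0.00269625, -0.00086543,
        0.0017956 , -0.0008623 ]), 'joint_efforts': array([ 5.48369339e-03, -7.77996039e+01,  1.57005854e+00, -2.58627266e+01,
        1.26505349e-02,  5.64093614e-03,  1.40001674e-05]), 'tcp_pos': array([ 7.24577919e-01, -8.76929308e-06,  2.30497541e-01]), 'orientation': array([[-8.85647002e-05,  9.99999010e-01, -1.40437627e-03],
       [ 9.99999987e-01,  8.83740872e-05, -1.35789320e-04],
       [-1.35665075e-04, -1.40438828e-03, -9.99999005e-01]]), 'force': array([-0.18146981, -0.93282535, -0.16300408]), 'wrist_torque': array([-0.01083065,  0.01291208, -0.03676763]), 'finger_force': 0.0, 'width': 1.005694408271415}
```

View pics/scene0.png

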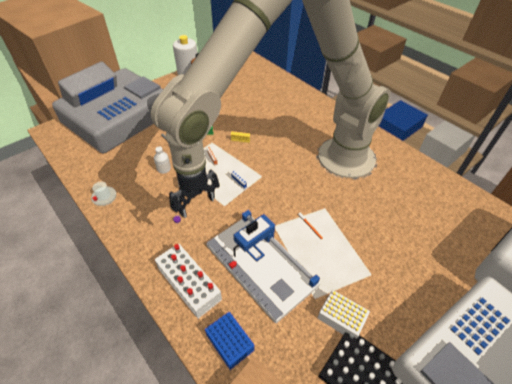

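View pics/side0.png

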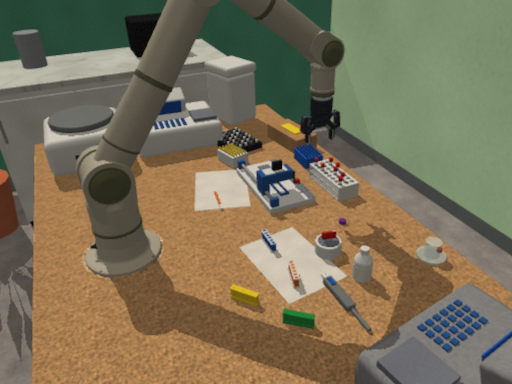

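The scene view shows the reader at about (265,262), its head with black fin near (255,228), and the red marker at (233,265). The side view shows the orange strip at (294,272), a blue strip at (268,240), yellow at (245,295), green at (298,319), and the timer at (328,243). The orange pen is at (218,198).

```bash
cat > h.py <<'E'
from cell import env
import cv2,numpy as np,json
def ray(name,px,cal=None):
    """origin, direction in world of a pixel; cal = saved wrist (mtx,R,t)"""
    c=cal or env.calibration(name); R=np.array(c["R"]);t=np.array(c["t"])
    d=R.T@np.linalg.solve(np.array(c["mtx"]),[px[0],px[1],1.]); return -R.T@t,d
def onz(name,px,z,cal=None):
    o,d=ray(name,px,cal); return o+d*(z-o[2])/d[2]
def tri(rays):
    A=0;b=0
    for o,d in rays:
        d=d/np.linalg.norm(d);P=np.eye(3)-np.outer(d,d);A=A+P;b=b+P@o
    X=np.linalg.solve(A,b); return X,[np.linalg.norm(np.cross(X-o,d/np.linalg.norm(d))) for o,d in rays]
def snap(tag):
    s=env.get_state();im=env.camera("wrist");c=env.calibration("wrist")
    T=np.eye(4);T[:3,:3]=s["orientation"];T[:3,3]=s["tcp_pos"]
    W=np.linalg.inv(T@np.array(c["tool_from_camera"]))
    json.dump(dict(mtx=np.array(c["mtx"]).tolist(),R=W[:3,:3].tolist(),t=W[:3,3].tolist()),open(f"pics/{tag}.json","w"))
    cv2.imwrite(f"pics/{tag}.png",cv2.cvtColor(im,cv2.COLOR_RGB2BGR))
def cal(tag): return json.load(open(f"pics/{tag}.json"))
def rot(a):
    """tool down; finger closing axis y at world angle a"""
    y=np.array([np.cos(a),np.sin(a),0]);z=np.array([0,0,-1.]);return np.column_stack([np.cross(y,z),y,z])
E
python3 - <<'E'
from h import *
for n,p,z in[("side",(294,272),.036),("side",(290,262),.036),("side",(299,283),.036),("side",(328,236),.08),("side",(268,240),.036),("side",(277,165),.15),("side",(297,182),.03),("scene",(254,227),.15),("scene",(233,265),.03),("scene",(208,242),.025),("scene",(278,315),.025),("scene",(212,155),.036),("side",(363,265),.06),("side",(342,221),.014),("side",(340,295),.02)]:
    print(n,p,z,np.round(onz(n,p,z),3))
E
```

```text
side (294, 272) 0.036 [ 0.437 -0.366  0.036]
side (290, 262) 0.036 [ 0.446 -0.322  0.036]
side (299, 283) 0.036 [ 0.428 -0.413  0.036]
side (328, 236) 0.08 [ 0.583 -0.309  0.08 ]
side (268, 240) 0.036 [ 0.431 -0.195  0.036]
side (277, 165) 0.15 [0.586 0.061 0.15 ]
side (297, 182) 0.03 [0.691 0.101 0.03 ]
scene (254, 227) 0.15 [0.602 0.108 0.15 ]
scene (233, 265) 0.03 [0.694 0.113 0.03 ]
scene (208, 242) 0.025 [ 0.703 -0.011  0.025]
scene (278, 315) 0.025 [0.692 0.325 0.025]
scene (212, 155) 0.036 [ 0.45  -0.338  0.036]
side (363, 265) 0.06 [ 0.617 -0.449  0.06 ]
side (342, 221) 0.014 [ 0.72  -0.184  0.014]
side (340, 295) 0.02 [ 0.517 -0.489  0.02 ]
```

```bash
python3 - <<'E'
from h import *
R=rot(0.0)
print(R, env.calibration("wrist")["mtx"])
for tag,p in [("r1",(.62,.17,.36)),("r2",(.66,.27,.36)),("k2",(.56,-.22,.36)),("k1",(.5,-.30,.36))]:
    env.reach(p,R); snap(tag)
a,b=[cv2.resize(cv2.imread(f"pics/{t}.png"),(800,600)) for t in("r1","k1")]
cv2.imwrite("pics/r1b.png",a);cv2.imwrite("pics/k1b.png",b)
print(env.get_state()["t"])
E
```

```text
[[-0.  1.  0.]
 [ 1.  0.  0.]
 [ 0.  0. -1.]] [[270.5385451    0.         254.64744534]
 [  0.         270.5385451  193.7422142 ]
 [  0.           0.           1.        ]]
4.05
```

View pics/r1b.png

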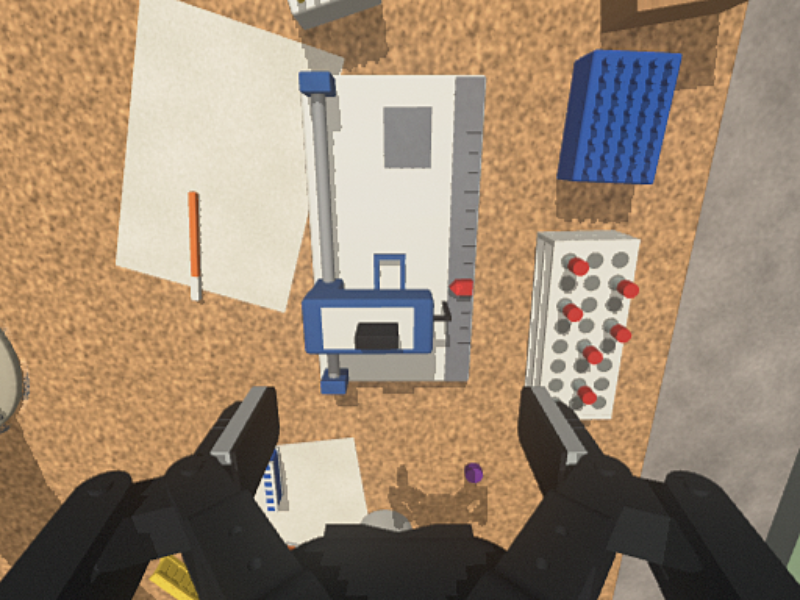

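View pics/k1b.png

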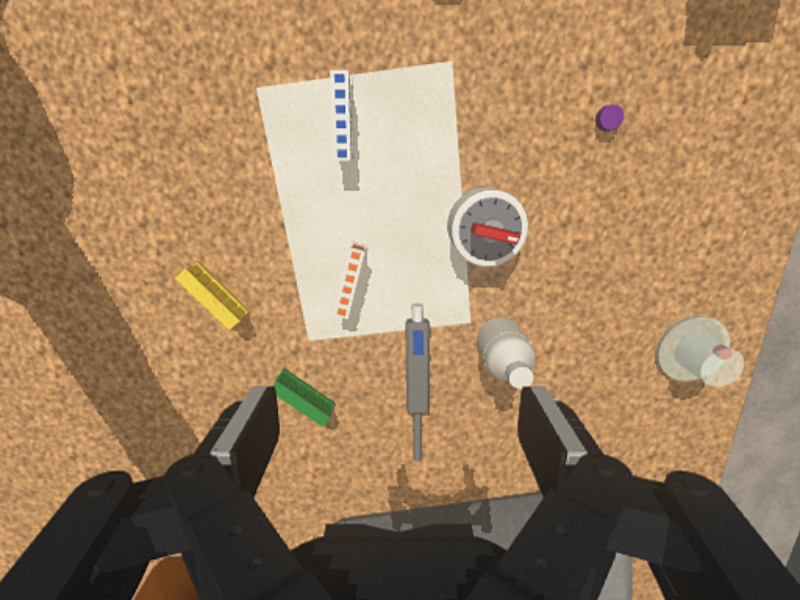

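Wrist r1 (enlarged pixels): fin top ~(376,332), nest's uncovered end at (390,258), marker tip ~(450,287), pointer ~(447,315). Wrist k1: strip candidates are orange/white at (350,282), blue at (341,115), yellow at (212,296) and green at (304,396); the long orange thing at (194,240) in r1 is the pen. The one at (350,282) has orange cuvettes between white rails, so it's the strip. An enlarged crop of both views follows to confirm.

```bash
python3 - <<'E'
from h import *
def crop(tag,X,z=4,w=100,h=75):
    c=cal(tag);q=np.array(c["mtx"])@(np.array(c["R"])@X+c["t"]);u,v=(q[:2]/q[2]).astype(int)
    u=min(max(u-w//2,0),512-w);v=min(max(v-h//2,0),384-h)
    im=cv2.imread(f"pics/{tag}.png")[v:v+h,u:u+w];print(tag,u,v)
    return cv2.resize(im,(w*z,h*z),interpolation=cv2.INTER_CUBIC)
H=onz("",(247,200),.06,cal("r1")); K=onz("",(272,165),.05,cal("k1"));print(H,K)
H2=onz("",(252,192),.06,cal("r1"))
a=np.vstack([np.hstack([crop("r1",H2),crop("r2",H2)]),np.hstack([crop("k1",K,3,133,100)[:300,:],crop("k2",K,3,133,100)])[:, :798].repeat(1,0)]) if 0 else None
top=np.hstack([crop("r1",H2),crop("r2",H2)])
bot=np.hstack([crop("k1",K,3,133,100),crop("k2",K,3,133,100)]);bot=cv2.copyMakeBorder(bot,0,0,0,2,cv2.BORDER_CONSTANT)
cv2.imwrite("pics/tile.png",np.vstack([top,bot]))
E
```

```text
[0.60782132 0.08691172 0.06      ] [ 0.53053337 -0.32158153  0.05      ]
r1 202 154
r2 180 207
k1 206 115
k2 171 159
```

View pics/tile.png

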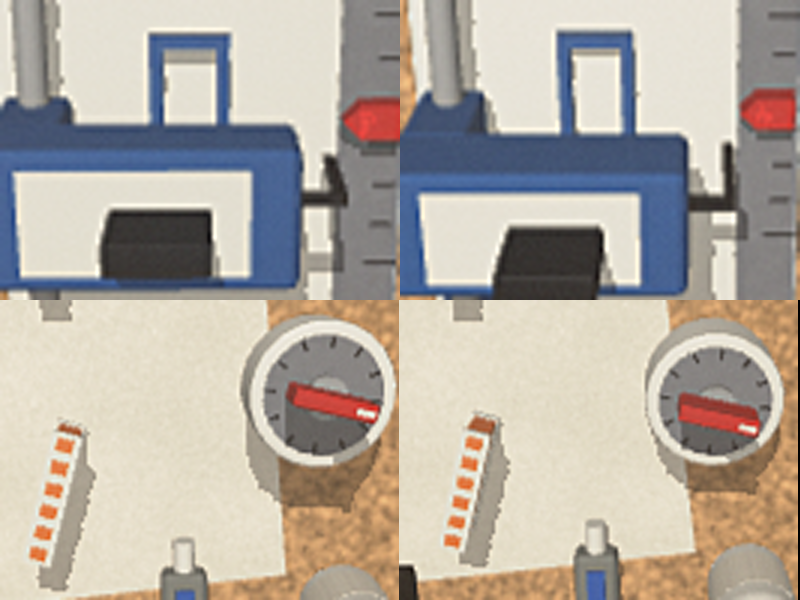

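The crop confirms the orange strip: six orange squares between white rails, centred at tile (51,500) and (463,492). The key bar, marker tip (342,119)/(741,110), pointer end (330,155)/(728,145), fin top edge (157,240)/(549,258) and nest end wall are all readable. Next I triangulate.

```bash
python3 - <<'E'
from h import *
off={"r1":(0,0,202,154,4),"r2":(400,0,180,207,4),"k1":(0,300,206,115,3),"k2":(399,300,171,159,3)}
def px(t,p):
    x0,y0,u,v,z=off[t];return (u+(p[0]-x0+.5)/z-.5, v+(p[1]-y0+.5)/z-.5)
def T(n,a,pa,b,pb):
    X,e=tri([ray("",px(a,pa),cal(a)),ray("",px(b,pb),cal(b))]);print(n,np.round(X,4),np.round(e,4))
T("marker","r1",(342,119),"r2",(741,110));T("pointer","r1",(330,155),"r2",(728,145))
T("finedge","r1",(157,240),"r2",(549,258))
T("nestL","r1",(150,35),"r2",(558,33));T("nestR","r1",(230,35),"r2",(633,33))
T("strip","k1",(51.3,500),"k2",(462.8,492.3));T("st1","k1",(65,445),"k2",(474,443));T("st6","k1",(38,553),"k2",(453,541))
T("drum","k1",(322,392),"k2",(715,400))
for t in("k1","k2"):
    im=cv2.imread(f"pics/{t}.png").astype(int);b,g,r=im[...,0],im[...,1],im[...,2]
    c=cal(t);q=np.array(c["mtx"])@(np.array(c["R"])@[.583,-.309,.08]+c["t"]);u,v=q[:2]/q[2]
    yy,xx=np.mgrid[:384,:512];near=np.hypot(xx-u,yy-v)<30
    for lo,hi in((90,175),(175,256)):
        m=near&(r>=lo)&(r<hi)&(r-g>70)
        print(t,lo,m.sum(),xx[m].mean(),yy[m].mean(), np.percentile(r[m],[5,25,50,75,95]))
    # full row dump around key
    m=near&(r-g>60);v0,v1=yy[m].min(),yy[m].max();u0,u1=xx[m].min(),xx[m].max();print(u0,v0)
    for row in r[v0:v1+1,u0:u1+7]: print(*row)
# scale directions: bed/marker edge
E
```

```text
marker [0.6803 0.1088 0.0331] [0.0004 0.0004]
pointer [0.6742 0.0948 0.0424] [0.0001 0.0001]
finedge [0.6    0.0897 0.1261] [0.0004 0.0004]
nestL [0.5935 0.1466 0.0279] [0.0001 0.0001]
nestR [0.6291 0.1465 0.0277] [0.0001 0.0001]
strip [ 0.4437 -0.3541  0.0376] [0. 0.]
st1 [ 0.4531 -0.3207  0.0378] [0. 0.]
st6 [ 0.4348 -0.3878  0.0384] [0.0004 0.0004]
drum [ 0.5994 -0.289   0.0471] [0.0006 0.0006]
k1 90 40 316.6 148.4 [127.95 137.   143.   162.5  171.  ]
k1 175 142 316.84507042253523 149.33098591549296 [183.1  200.   204.   208.   213.95]
302 143
130 142 150 142 142 141 135 124 146 170 169 169 168 168 172 169 169 171 169 145 137 133 135 135 135 136 136 138 140 135 135 119 236 235 232 236 175
129 127 129 181 171 146 130 134 139 144 151 153 162 154 171 169 169 171 174 155 137 136 134 137 136 135 134 136 135 140 134 122 236 233 230 220 171
128 125 127 199 209 198 206 201 176 157 136 127 141 143 141 151 157 152 169 170 138 135 136 137 135 137 135 138 135 134 137 120 236 234 231 218 174
124 125 148 200 206 207 215 211 207 204 207 202 190 169 139 128 138 142 146 156 139 134 134 133 134 136
[... 2843 characters left out ...]
 202 203 199 196 131 125 144 228 232 230 200
127 98 101 107 121 129 132 148 202 199 204 208 202 200 201 200 199 201 202 204 194 207 209 196 207 212 221 136 119 194 233 232 231 161
140 104 98 96 96 95 96 102 126 112 127 146 153 183 203 208 205 204 198 198 219 230 231 227 217 227 198 128 139 227 235 231 193 131
138 104 101 100 103 100 101 99 98 87 96 100 101 118 125 129 146 162 190 204 218 220 225 231 233 239 206 125 187 231 232 233 140 110
139 103 101 101 104 104 100 100 101 102 100 99 99 94 95 96 101 106 119 128 136 148 207 206 216 236 162 185 228 233 230 175 125 114
140 109 92 93 102 101 103 102 101 101 104 103 101 97 100 101 97 95 97 96 96 98 124 123 125 137 124 224 235 232 211 147 131 123
```

```bash
python3 - <<'E'
from h import *
def T(n,pa,pb,a="k1",b="k2"):
    X,e=tri([ray("",pa,cal(a)),ray("",pb,cal(b))]);print(n,np.round(X,4),np.round(e,4));return X
T("key",(317.6,149.5),(277.4,198.9))
L=T("keyL",(304.3,146.6),(264.5,196.3));Rr=T("keyR",(330.9,152.4),(290.3,201.5));d=Rr-L;print("yaw",np.arctan2(d[1],d[0]),np.hypot(*d[:2]))
for z in(.025,):
  A=onz("",(485*.64,75*.64),z,cal("r1"));B=onz("",(468*.64,380*.64),z,cal("r1"));print("bed",A,B,np.arctan2(-(A-B)[0],(A-B)[1]))
for t,u in(("r1",240),("r2",216)):
    im=cv2.imread(f"pics/{t}.png");print(t,u,[int(x) for x in im[195:300,u].sum(1)//3])
    v=228 if t=="r1" else 275
    print([int(x) for x in im[v-4:v+5:4,195:265].sum(2)[1]//3])
E
```

```text
key [ 0.5996 -0.2901  0.0806] [0.0002 0.0002]
keyL [ 0.5781 -0.2853  0.0817] [0.0001 0.0001]
keyR [ 0.6212 -0.295   0.0795] [0.0004 0.0004]
yaw -0.2213963341996536 0.044168178920770525
bed [0.70924142 0.3288306  0.025     ] [ 0.71032316 -0.01788837  0.025     ] 0.003119911070933041
r1 240 [101, 118, 218, 224, 220, 219, 219, 220, 219, 223, 239, 122, 40, 51, 56, 54, 54, 55, 54, 53, 60, 57, 57, 58, 56, 57, 54, 55, 59, 78, 71, 101, 151, 158, 153, 153, 154, 154, 154, 154, 152, 153, 156, 151, 151, 152, 153, 157, 141, 115, 94, 90, 80, 126, 155, 157, 147, 131, 136, 165, 169, 154, 139, 145, 150, 149, 149, 145, 143, 143, 136, 128, 135, 137, 141, 152, 156, 156, 152, 147, 136, 139, 150, 145, 141, 141, 132, 126, 147, 156, 149, 143, 137, 147, 148, 145, 150, 148, 160, 162, 148, 158, 159, 138, 132]
[146, 135, 136, 141, 145, 147, 145, 144, 134, 190, 222, 226, 226, 236, 165, 108, 111, 116, 113, 110, 99, 81, 156, 158, 157, 157, 155, 156, 157, 156, 155, 158, 156, 157, 158, 156, 153, 157, 157, 155, 158, 155, 157, 156, 156, 158, 157, 157, 156, 158, 156, 159, 156, 153, 153, 156, 154, 157, 156, 156, 156, 15
[... 167 characters left out ...]
26, 225, 225, 225, 225, 224, 225, 224, 225, 224, 225, 225, 226, 223, 225, 225, 225, 224, 224, 224, 226, 238, 156, 84, 84, 90, 89, 86, 88, 88, 91, 91, 102, 116, 113, 110, 96, 169, 225, 225, 223, 221, 223, 223, 236, 164, 68, 46, 52, 48, 53, 50, 52, 53, 50, 52, 48, 48, 65, 55, 52, 54, 51, 48, 41, 116, 157, 166, 122, 96, 149, 161, 155, 142, 141, 142, 154, 155, 162, 164, 149, 153]
[223, 222, 222, 223, 222, 221, 225, 239, 135, 46, 44, 47, 49, 50, 45, 52, 48, 47, 47, 48, 51, 48, 50, 52, 50, 45, 49, 50, 54, 49, 52, 53, 52, 47, 30, 155, 159, 142, 225, 225, 221, 221, 221, 224, 240, 121, 96, 102, 104, 102, 105, 106, 103, 106, 103, 92, 61, 160, 159, 156, 155, 153, 145, 225, 226, 222, 224, 226, 212, 134]
```

```bash
python3 - <<'E'
from h import *
for a,b in(((240.9,215),(215.6,276)),((240.9,223.8),(215.6,282.8))):
    X,e=tri([ray("",a,cal("r1")),ray("",b,cal("r2"))]);print(np.round(X,4),np.round(e,4),onz("",a,.15,cal("r1")),onz("",b,.15,cal("r2")))
E
```

```text
[0.6015 0.0978 0.1502] [0.0003 0.0003] [0.60173172 0.09761945 0.15      ] [0.60124559 0.09778252 0.15      ]
[0.6007 0.0828 0.1471] [0.0006 0.0006] [0.60148473 0.08392284 0.15      ] [0.60066007 0.08534037 0.15      ]
```

```bash
python3 - <<'E'
from h import *
R=rot(np.pi/2)
if env.inverse_kinematics((.601,.091,.25),R) is None: R=rot(-np.pi/2)
q=env.inverse_kinematics((.601,.091,.25),R);q2=env.inverse_kinematics((.601,.091,.25),rot(-np.pi/2));print(q,q2)
if q2 is not None and abs(q2[6])<abs(q[6]): R=rot(-np.pi/2)
env.reach((.601,.091,.24),R);env.movel((.601,.091,.126),v=.15)
env.close();s=env.get_state();print(s["t"],s["width"],s["finger_force"],s["force"],s["tcp_pos"])
f0=s["force"][1]
env.movel((.601,.25,.126),v=.1);s=env.get_state();print(s["force"]-f0,s["tcp_pos"])
y=.25
while y<.32:
    y+=.004;env.movel((.601,y,.126),v=.05);s=env.get_state();print(round(y,3),s["tcp_pos"].round(4),s["force"].round(1))
    if abs(s["force"][1]-f0)>15: break
E
```

```text
[-0.03656727  0.45237525 -0.2965618   1.84420444  0.16800801  0.86931571
  1.15699376] [-0.47518429  0.4524526   0.33516195  1.872584   -0.19293852  0.84796723
 -1.6138817 ]
7.175 0.14784807636184485 59.31926250457764 [-1.07926211  0.42139605  5.93655232] [0.60109831 0.09120633 0.12637688]
[-1.74469506 -0.43671038  4.42906318] [0.60099168 0.25036426 0.1264342 ]
0.254 [0.601  0.2544 0.1264] [-1.5  0.3  5.6]
0.258 [0.601  0.2584 0.1264] [-1.2  0.4  5.3]
0.262 [0.601  0.2624 0.1264] [-1.   0.3  5.4]
0.266 [0.601  0.2664 0.1264] [-1.5 -0.1  6.6]
0.27 [0.601  0.2704 0.1265] [-1.1 -0.2  6. ]
0.274 [0.601  0.2744 0.1264] [-2.   0.3  4.9]
0.278 [0.601  0.2767 0.1264] [-1.8 -3.8  7.9]
0.282 [0.6009 0.2768 0.1264] [ -4.2 -15.   12.6]
```

```bash
python3 - <<'E'
from h import *
env.movel((.601,.2765,.1264),v=.05);env.open();env.movel((.601,.2765,.24),v=.2)
for tag,p in [("n1",(.62,.13,.30)),("n2",(.62,.04,.30))]:
    env.reach(p,rot(0.));snap(tag)
N=np.array([.611,.095,.03]);M=np.array([.68,.109,.035]);P=np.array([.675,.277,.04])
def crop(tag,X,z,w,h):
    c=cal(tag);q=np.array(c["mtx"])@(np.array(c["R"])@X+c["t"]);u,v=(q[:2]/q[2]).astype(int)
    u=min(max(u-w//2,0),512-w);v=min(max(v-h//2,0),384-h);print(tag,u,v)
    return cv2.resize(cv2.imread(f"pics/{tag}.png")[v:v+h,u:u+w],(w*z,h*z),interpolation=cv2.INTER_CUBIC)
X=np.array([.645,.095,.03]);a=np.hstack([crop(t,X,4,100,100) for t in("n1","n2")])
b=np.hstack([crop(t,P,4,100,50) for t in("n1","n2")])
cv2.imwrite("pics/nest.png",np.vstack([a,b]));print(env.get_state()["t"])
E
```

```text
n1 220 129
n2 221 69
n1 246 25
n2 248 0
14.175
```

View pics/nest.png

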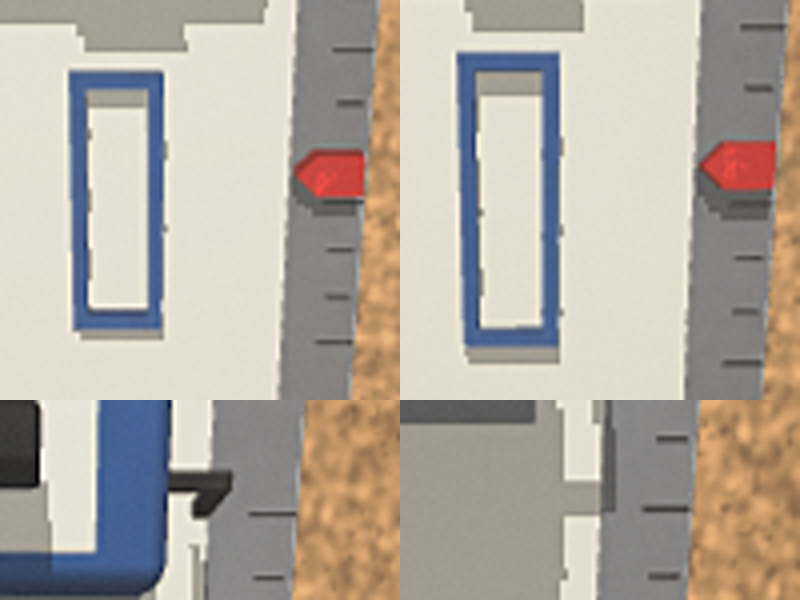

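The picture shows the nest clear and empty (outer corners n1 (68,71)–(163,330), n2 (457,53)–(559,347)). Marker tip is at (293,172)/(698,166), and the pointer's lower end at (203,513) in n1.

```bash
python3 - <<'E'
from h import *
o={"n1":(0,220,129),"n2":(400,221,69)}
def px(t,p): x0,u,v=o[t];return(u+(p[0]-x0+.5)/4-.5,v+(p[1]+.5)/4-.5)
C={"n1":[(68,71),(164,71),(163,330),(73,330)],"n2":[(457,53),(560,53),(559,347),(465,347)]}
for t in C:
    Q=np.array([onz("",px(t,p),.033,cal(t)) for p in C[t]]);Q[:2,1]+=0;print(t,Q[:,:2].round(4).tolist(),Q.mean(0).round(4))
for i in range(4): print(tri([ray("",px(t,C[t][i]),cal(t)) for t in C])[0].round(4))
for t,p in(("n1",(293,172)),("n2",(698,166))): print("marker",onz("",px(t,p),.033,cal(t)).round(4))
print(tri([ray("",px(t,p),cal(t)) for t,p in(("n1",(293,172)),("n2",(698,166)))]))
P=(246+203.5/4-.5,25+113.5/4-.5);print("pointer",onz("",P,.038,cal("n1")))
E
```

```text
n1 [[0.5928, 0.1481], [0.629, 0.1482], [0.6297, 0.0427], [0.5929, 0.0425]] [0.6111 0.0954 0.033 ]
n2 [[0.5931, 0.1467], [0.6292, 0.1467], [0.6295, 0.0428], [0.5936, 0.0428]] [0.6114 0.0947 0.033 ]
[0.5925 0.1471 0.0268]
[0.6292 0.1471 0.0261]
[0.6296 0.0428 0.0334]
[0.5934 0.043  0.034 ]
marker [0.6795 0.1093 0.033 ]
marker [0.6794 0.1088 0.033 ]
(array([0.6797911 , 0.10872595, 0.03087536]), [np.float64(6.16971654181129e-05), np.float64(6.169716541804645e-05)])
pointer [0.67542613 0.27408379 0.038     ]
```

```bash
python3 - <<'E'
from h import *
R=rot(-.266);p=np.array([.4440,-.3545,0])
env.reach(p+[0,0,.14],R);env.movel(p+[0,0,.014],v=.12);env.close()
s=env.get_state();print(s["t"],s["width"],s["finger_force"],s["force"].round(1),s["tcp_pos"])
env.movel(p+[0,0,.16],v=.15);s=env.get_state();print(s["width"],s["finger_force"])
N=np.array([.6113,.0952,0])
env.reach((.60,-.12,.2),rot(0.));env.reach(N+[0,0,.16],rot(0.))
im=env.camera("side");snap("h1")
for n,b in(("side",cv2.cvtColor(im,cv2.COLOR_RGB2BGR)[110:260,200:400]),("h1",cv2.imread("pics/h1.png")[150:384,156:356])):
    cv2.imwrite(f"pics/{n}_c.png",cv2.resize(b,None,fx=2,fy=2))
a=cv2.imread("pics/side_c.png");c=cv2.imread("pics/h1_c.png");a=cv2.copyMakeBorder(a,0,c.shape[0]-a.shape[0],0,0,cv2.BORDER_CONSTANT)
cv2.imwrite("pics/held.png",np.hstack([a,c]));print(env.get_state()["t"])
E
```

```text
17.6917 0.1966594923199033 59.62307810783386 [-1.3  0.5  5. ] [ 0.44415802 -0.35461029  0.01432192]
0.19644715362433385 59.0138053894043
20.9
```

View pics/held.png

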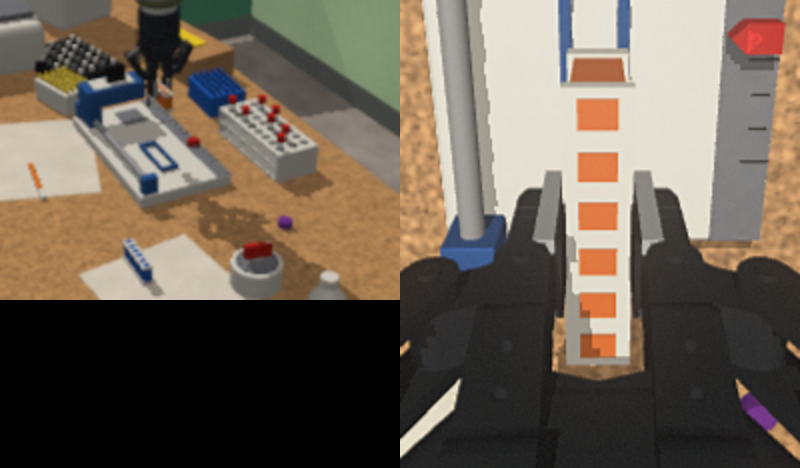

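The strip is held straight and level between the pads; its top face runs from (562..636,85) to (567..632,362). I check its centre, then insert.

```bash
python3 - <<'E'
from h import *
Q=np.array([onz("",(156+(x-400)/2,150+y/2),.182,cal("h1")) for x,y in((562,85),(636,85),(567,362),(632,362))]);print(Q.round(4).tolist(),Q.mean(0).round(4),env.get_state()["tcp_pos"])
E
```

```text
[[0.6044, 0.1331, 0.182], [0.622, 0.1331, 0.182], [0.6037, 0.0489, 0.182], [0.6225, 0.0488, 0.182]] [0.6131 0.091  0.182 ] [0.61179454 0.0920804  0.16054327]
```

```bash
python3 - <<'E'
from h import *
env.movel((.6102,.0958,.10),v=.1,rot=rot(0.));env.dwell(.2);s=env.get_state();print(s["tcp_pos"],s["force"].round(1))
env.movel((.6102,.0958,.055),v=.05);s=env.get_state();print(s["tcp_pos"],s["force"].round(1));f0=s["force"][2]
for z in(.05,.046,.043,.041,.0395):
    env.movel((.6102,.0958,z),v=.03);s=env.get_state();print(z,s["tcp_pos"].round(4),s["force"].round(1))
    if abs(s["force"][2]-f0)>8: break
E
```

```text
[0.61056687 0.09589417 0.10069295] [ 0.3  0.5 -0.6]
[0.61038112 0.09582286 0.05524971] [-0.7  0.2 -0.2]
0.05 [0.6101 0.0958 0.0498] [-0.5  0.  -1.2]
0.046 [0.6101 0.0958 0.0458] [-0.7  0.8 -0.5]
0.043 [0.6101 0.0958 0.0428] [-0.3  0.  -1.2]
0.041 [0.6101 0.0958 0.0409] [ 0.3  0.2 -0.9]
0.0395 [0.6102 0.0958 0.0394] [ 0.3  0.3 -0.6]
```

```bash
python3 - <<'E'
from h import *
env.movel((.6102,.0958,.0388),v=.02);print(env.get_state()["force"].round(1))
env.open();env.dwell(.3);env.movel((.6102,.0958,.15),v=.12);env.reach((.62,.13,.28),rot(0.));env.dwell(.1);snap("p1");print(env.get_state()["t"])
im=cv2.imread("pics/p1.png");cv2.imwrite("pics/p1c.png",cv2.resize(im[100:250,180:330],None,fx=4,fy=4))
E
```

```text
[-1.8 -0.2  6. ]
27.2917
```

View pics/p1c.png

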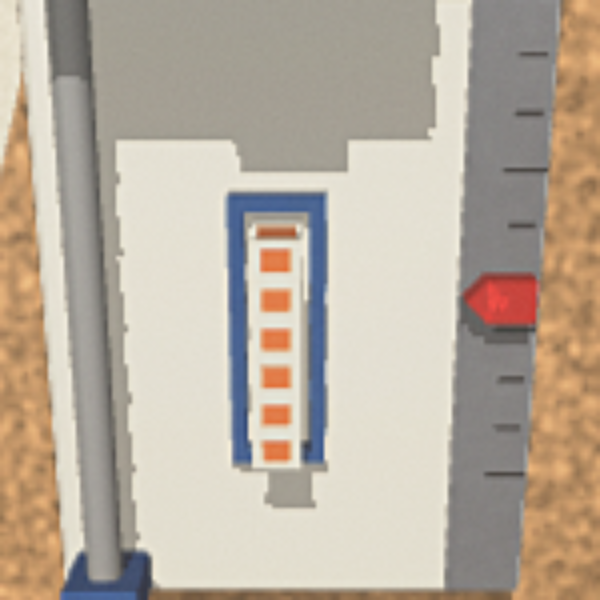

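The strip stands upright inside the nest walls (about (276,350) in the crop). Next, slide the head back, gripping with the camera on the pointer's side.

```bash
python3 - <<'E'
from h import *
R=rot(-np.pi/2)
env.reach((.601,.2765,.24),R);env.movel((.601,.2765,.126),v=.15);env.close()
print(env.get_state()["t"],env.get_state()["force"].round(1))
env.movel((.601,.109,.126),v=.1);env.dwell(.1);s=env.get_state();print(s["t"],s["tcp_pos"],s["force"].round(1));snap("m1")
im=cv2.imread("pics/m1.png");c=cal("m1");q=np.array(c["mtx"])@(np.array(c["R"])@[.678,.109,.035]+c["t"]);u,v=(q[:2]/q[2]).astype(int);print(u,v)
u0=max(0,min(u-65,512-130));v0=max(0,min(v-50,284));print(u0,v0)
cv2.imwrite("pics/m1c.png",cv2.resize(im[v0:v0+100,u0:u0+130],None,fx=6,fy=6,interpolation=cv2.INTER_CUBIC))
E
```

```text
30.1917 [-2.  -0.6  5.7]
32.1167 [0.60110422 0.10838084 0.12629596] [-1.9 -1.3  5.5]
252 110
187 60
```

View pics/m1c.png

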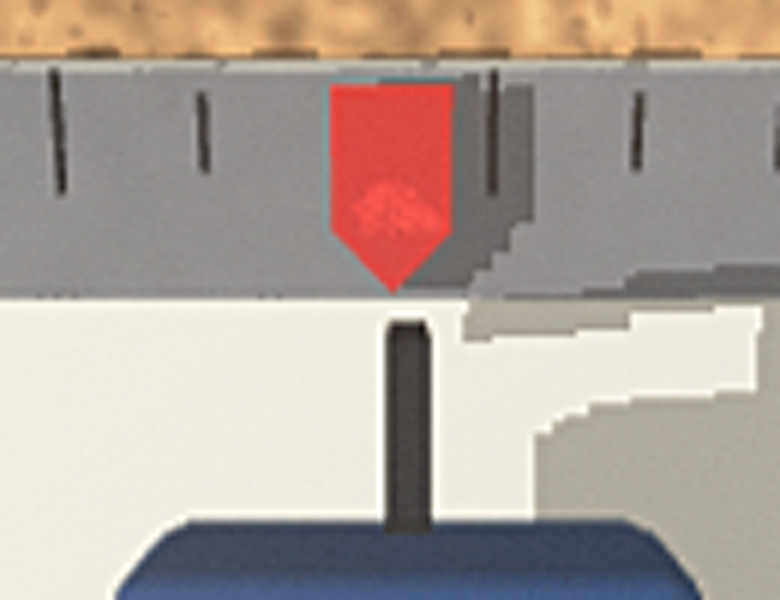

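The pointer is centred at 408 and the marker at 392 (122 px = 16 mm), so the pointer is about 2.1 mm too far toward −y. I correct that, let go, and re-measure by image code.

```bash
cat >> h.py <<'E'
def offs(tag,show=False):
    """pointer minus marker along world y (m), from a picture with image up=+x, right=-y"""
    im=cv2.imread(f"pics/{tag}.png").astype(int);c=cal(tag)
    q=np.array(c["mtx"])@(np.array(c["R"])@[.678,.109,.035]+c["t"]);u,v=(q[:2]/q[2]).astype(int)
    w=im[v-50:v+50,u-65:u+65];b,g,r=w[...,0],w[...,1],w[...,2]
    yy,xx=np.mgrid[:100,:130];red=(r-g>80)
    mx=(xx[red].min()+xx[red].max())/2;wid=xx[red].max()-xx[red].min()+1
    row=yy[red].max()+12;d=(w[row-2:row+3].max(2)<110)&(np.abs(xx[0]-mx)<14)
    return -(xx[row-2:row+3][d].mean()-mx)/wid*.016, wid, d.sum()
E
python3 - <<'E'
from h import *
print(offs("m1"))
env.movel((.601,.1111,.126),v=.03);env.dwell(.2);snap("m2");print(offs("m2"),env.get_state()["tcp_pos"])
env.open();env.dwell(.3);snap("m3");print(offs("m3"),env.get_state()["t"])
E
```

```text
(np.float64(-0.0022857142857142855), np.int64(21), np.int64(35))
(np.float64(-0.0004), np.int64(20), np.int64(35)) [0.60111195 0.11042798 0.126307  ]
(np.float64(-0.0004), np.int64(20), np.int64(35)) 33.7167
```

```bash
python3 - <<'E'
from h import *
env.movel((.601,.1111,.25),v=.2);env.dwell(.3);snap("m4");print(offs("m4"))
K=np.array([.5984,-.2893,0]);a0=-.2214+np.pi/2
env.reach(K+[0,0,.2],rot(.3))
for a in(a0,a0-.3,a0-2.5,a0-np.pi,a0-np.pi-2.5):
    q=env.inverse_kinematics(K+[0,0,.052],rot(a));print(round(a,2),None if q is None else q.round(3))
print(env.get_state()["t"],env.get_state()["joints"].round(3))
E
```

```text
(np.float64(-0.0), np.int64(13), np.int64(25))
1.35 [ 0.455  0.746 -0.14   1.86   0.183  0.548  1.544]
1.05 [ 0.412  0.744 -0.074  1.863  0.097  0.538  1.324]
-1.15 [ 0.12   0.783  0.392  1.883 -0.517  0.577 -0.301]
-1.79 [ 0.025  0.822  0.555  1.889 -0.707  0.636 -0.765]
-4.29 [ 0.561  0.761 -0.308  1.852  0.386  0.588  1.999]
36.7 [ 0.295  0.56   0.106  1.781 -0.078  0.805  0.739]
```

```bash
python3 - <<'E'
from h import *
K=np.array([.5984,-.2893,0]);a0=-.2214+np.pi/2
env.reach(K+[0,0,.14],rot(a0));env.movel(K+[0,0,.052],v=.12);env.close();env.dwell(.2)
s=env.get_state();print(s["t"],s["width"],s["finger_force"],s["force"].round(1),s["wrist_torque"].round(2),s["tcp_pos"])
q=s["joints"].copy();b=q[6]
for d in(.4,.8,1.2,1.6,2.0,2.3,2.4,2.5,2.56):
    q[6]=b-d;env.movej(q);env.dwell(.1);s=env.get_state();print(d,round(b-s["joints"][6],3),s["force"].round(1),s["wrist_torque"].round(2),round(s["width"],3))
    if abs(s["wrist_torque"][2])>1.5: break
print(s["t"],s["tcp_pos"])
E
```

```text
39.2417 0.22287631783451745 58.51955831050873 [-1.3  0.4  6. ] [0.09 0.29 0.04] [ 0.5985179  -0.28947189  0.0526505 ]
0.4 0.397 [-0.6  1.1  1.7] [0.27 0.05 0.05] 0.218
0.8 0.796 [0.4 2.8 1.6] [ 0.59 -0.12  0.07] 0.222
1.2 1.196 [1.8 4.1 1.3] [ 0.84 -0.48  0.05] 0.22
1.6 1.595 [2.1 4.  1.2] [ 0.9  -0.69  0.02] 0.22
2.0 1.994 [3.9 4.6 1. ] [ 0.84 -0.9  -0.04] 0.218
2.3 2.295 [ 4.2  3.7 -0.1] [ 0.81 -0.96 -0.02] 0.221
2.4 2.394 [4.2 3.8 0.4] [ 0.7  -0.96  0.08] 0.22
2.5 2.496 [-0.3  0.5 -0.2] [0.37 0.2  0.11] 0.208
2.56 2.557 [-1.4 -0.5 -1.3] [0.11 0.37 0.05] 0.21
43.6167 [ 0.59790552 -0.28989878  0.05237754]
```

The grip width (0.22, about 20 mm) doesn't match the 10 mm bar, so I look before going on.

```bash
python3 - <<'E'
from h import *
env.open();K=np.array([.5984,-.2893,0]);env.movel(K+[0,0,.15],v=.15)
env.reach((.58,-.33,.27),rot(0.));env.dwell(.1);snap("w1");print(env.get_state()["t"])
c=cal("w1");q=np.array(c["mtx"])@(np.array(c["R"])@[.5995,-.29,.07]+c["t"]);u,v=(q[:2]/q[2]).astype(int);print(u,v)
im=cv2.imread("pics/w1.png");cv2.imwrite("pics/w1c.png",cv2.resize(im[v-45:v+45,u-45:u+45],None,fx=6,fy=6,interpolation=cv2.INTER_CUBIC))
E
```

```text
46.2583
269 137
```

View pics/w1c.png

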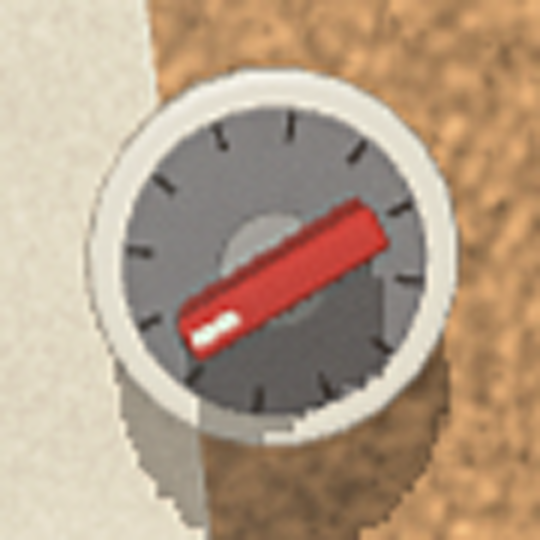

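The bar now points lower-left (ends (188,340) and (376,224)), short of a full 2.5 rad turn. The fingertips likely gripped the hub, so I regrip higher on the bar, aligned with it.

```bash
python3 - <<'E'
from h import *
c=cal("w1");f=lambda x,y:onz("",(224+(x+.5)/6-.5,92+(y+.5)/6-.5),.08,c)
L=f(188.5,340);Rr=f(376.5,224);d=L-Rr;psi=np.arctan2(d[1],d[0]);turned=-.2214-psi
print(L,Rr,(L+Rr)/2,psi,turned)
K=np.array([.5984,-.2893,0]);a=psi+np.pi/2
env.reach(K+[0,0,.14],rot(a));env.movel(K+[0,0,.061],v=.15);env.close();env.dwell(.1)
s=env.get_state();print(s["t"],s["width"],s["finger_force"],s["force"].round(1),s["wrist_torque"].round(2),s["joints"].round(3))
q=s["joints"].copy();b=q[6]
for d in np.arange(.05,.5,.05):
    q[6]=b-d;env.movej(q);env.dwell(.05);s=env.get_state();print(round(d,2),round(b-s["joints"][6],3),s["force"].round(1),s["wrist_torque"].round(2),round(s["joint_efforts"][6],2),round(s["width"],3))
    if abs(s["wrist_torque"][2])>1. or abs(s["joint_efforts"][6])>1.5: break
print(s["t"])
E
```

```text
[ 0.58098182 -0.30192749  0.08      ] [ 0.61855884 -0.27876589  0.08      ] [ 0.59977033 -0.29034669  0.08      ] -2.5892184023839047 2.3678184023839046
48.6583 0.10336191855097807 61.169832944869995 [-0.4 -1.7  4.5] [-0.41 -0.03 -0.02] [ 0.516  0.74  -0.235  1.852  0.29   0.582 -0.923]
0.05 0.048 [ 0.5 -1.7  3.4] [-0.35  0.08  0.96] -0.99 0.099
0.1 0.097 [-0.4 -1.4  3.9] [-0.39  0.1   1.63] -1.69 0.102
49.2583
```

The grip is now on the bar (0.10) and the torque jumped to 1.6 N·m at once, far above the spring's 0.1, so this looks like the hard stop. I release, re-measure numerically, and recheck the head and strip.

```bash
python3 - <<'E'
from h import *
s=env.get_state();q=s["joints"].copy();q[6]+=.06;  # unload toward where the stop began
env.open();env.movel((.5984,-.2893,.15),v=.2)
env.reach((.58,-.33,.27),rot(0.));env.dwell(.1);snap("w2");
env.reach((.62,.15,.33),rot(0.));env.dwell(.1);snap("f1");print(env.get_state()["t"])
def yaw(t,u0=(.5995,-.29,.08)):
    im=cv2.imread(f"pics/{t}.png").astype(int);c=cal(t);qq=np.array(c["mtx"])@(np.array(c["R"])@u0+c["t"]);u,v=qq[:2]/qq[2]
    yy,xx=np.mgrid[:384,:512];m=(np.hypot(xx-u,yy-v)<30)&(im[...,2]>175)&(im[...,2]-im[...,1]>70)
    m=cv2.morphologyEx(m.astype(np.uint8),cv2.MORPH_CLOSE,np.ones((5,5)))
    P=np.array([onz("",(x,y),.08,c)[:2] for y,x in np.argwhere(m)]);P0=P.mean(0);w,V=np.linalg.eigh(np.cov((P-P0).T));d=V[:,1]
    return len(P),P0.round(4),np.arctan2(d[1],d[0])%np.pi
for t in("k1","k2","w1","w2"): print(t,yaw(t))
a=cv2.imread("pics/w2.png")[92:182,224:314];b=cv2.imread("pics/f1.png")[100:290,150:340]
cv2.imwrite("pics/fin.png",np.hstack([cv2.resize(a,(360,570)),cv2.resize(b,(430,570))]) if 0 else np.hstack([cv2.resize(a,(228,228)).repeat(1,0) if 0 else cv2.copyMakeBorder(cv2.resize(a,(228,228)),0,342,0,0,cv2.BORDER_CONSTANT),cv2.resize(b,(570,570))]))
E
```

```text
53.625
k1 (153, array([ 0.5997, -0.2901]), np.float64(2.9151086437608678))
k2 (130, array([ 0.5997, -0.29  ]), np.float64(2.9175770689337024))
w1 (252, array([ 0.6001, -0.2899]), np.float64(0.5466023745509245))
w2 (253, array([ 0.6001, -0.2899]), np.float64(0.5348442071889163))
```

View pics/fin.png

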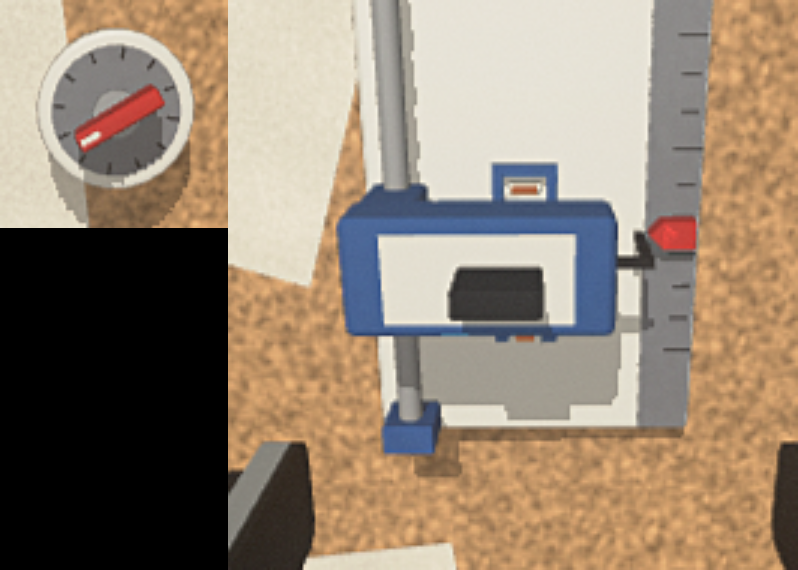

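The bar barely moved under 1.6 N·m (total turn about 2.38 rad measured, no further give), so the key is at its stop. The strip ends show under the head inside the nest, and the pointer lines up with the marker. I'm handing in.

```bash
python3 -c "
from cell import env
print(env.hand_in())"
```

```text
the job is handed in; nothing more can be done
None
```

I handed the job in at about 54 s, and the hand-in gave no pass/fail result. The strip stands in the nest, the pointer was within about 0.5 mm of the marker when checked, and the key is against its stop, but its measured turn of 2.38 rad is right at the required 2.38 because I couldn't read where it started.

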